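Park the big sample case's sprung latch in its holding notch

TASK

Unlock the bigger of the two aluminium sample cases so that its lid can be opened later: draw the black knob of its spring-loaded latch back along the slot, shift it sideways behind the tongue and leave it caught in the holding notch, so that it stays drawn back when you let go. Leave the smaller case latched.

Things in the scene. Friction and masses are not known exactly. Their poses are not given: they have to be found in the camera images.
- big_grip (a point): Centre of the latch knob (black upright cylinder, 26 mm across, 38 tall) on the bigger case (200 x 300, 80 high, fixed). Shut: 119 mm over the counter. The steel latch plate's top is 23 mm below this point; stem 10 mm, in a J-shaped slot. x: draw direction, from the handle edge to mid-lid; y: sideways to the notch; z up. Flat things up to 10 mm high lie on the lid, clear of the latch.
- big_bolt (a joint): How far the bigger case's knob is drawn along x, in m: 0 shut, 0.062 end stop. A spring pulls it to 0 with 3 N (shut) to 8 N (end). Below 0.040 a 10 mm wide tongue of plate bars the way sideways; aim for 0.051, mid cross lane. In the notch, alongside the main lane, it rests at about 0.026.
- big_knob (a joint): How far the bigger case's knob is shifted sideways along y, in m: 0 main lane, 0.035 stop. A weak spring (1 to 2 N) pulls it to 0. Past 0.023 it is behind the tongue, in the notch lane (middle 0.029): let go there, it is drawn forward about 14 mm or more into the notch and stays, resting at about 0.023.
- small_grip (a point): Centre of the same kind of knob on the smaller case (150 x 200 mm, 80 mm high, fixed), latched, 119 mm over the counter, same axes. To be left alone.

How it is judged (in metres and radians):
At the end, for the whole second after the job is handed in: The bigger case's knob rests by itself in the holding notch: drawn back between 20 and 37 mm, shifted sideways more than 18 mm, not moving, and released. The smaller case's knob is within 10 mm of its latched place (value of joint big_bolt between 0.02 and 0.037 m and value of joint big_knob above 0.018 m and velocity of joint big_bolt between -0.01 and 0.01 m/s and distance of small_grip from where it was at the start of the episode below 0.01 m); the robot touches nothing.
It fails at once if the smaller case's latch is drawn (distance of small_grip from where it was at the start of the episode above 0.01 m).
It also fails if it takes over 32 s, if anything falls off the work surface, if the arm or the gripper's body presses on something with over 40 N, if the wrist force passes 120 N, or if a joint passes its speed limit or range.

ROBOT

A 6-joint arm with a two-finger parallel gripper is mounted at the origin on the work surface. World frame = base frame: x ahead of the robot, y to its left, z up, the work surface at z = 0. Lengths are in mm, angles in rad, forces in N, time in s.
With the tool pointing down it reaches from about 350 to 775 mm from the base axis. Payload 7.3 kg.
Tool frame: the origin (TCP) lies on the centre line of the jaws, within the pads' length; the fingertips stand bot.tip_reach ahead of it and the grasp point (between the pads) lies 6 mm ahead of it (bot.tip_reach is the distance from the TCP to the fingertips, in mm); z points along the fingers, y is the direction in which the jaws open and shut (so a half turn about z gives the same grasp; the last joint's range is limited). The gripper opens to 92 mm and grips with 3 to 60 N. Pads are 19 mm wide; open, the fingers measure 130 mm over their backs; the gripper's body (75 mm by 190 mm) begins 47 mm behind the grasp point.
Start: joints at [-1.366, 0.342, 1.524, -0, 1.275, -0.146], TCP at [180.438, -493.036, 251.741] pointing down, gripper open.
Joint ranges: [-2.53, 2.53], [-0.77, 2.02], [0.04, 2.7], [-1, 4.14], [0.28, 2.66], [-3.11, 3.11]. Speed limits (rad/s): [2.57, 2.57, 3.14, 3.14, 3.14, 3.14].

INTERFACE

Orientations are given as [roll, pitch, yaw] about the fixed x, y, z axes, in that order (R = Rz(yaw) Ry(pitch) Rx(roll)).
In Python, from plant import bot gives the robot as it stands.
- The arm moves only by the tool step_arm, never from a script. Its argument "deltas" is a list of rows, each a list of 6 numbers: the shift along the tool's x, y, z in mm, then the turn, a rotation vector about the tool's x, y, z in rad. A call has 1 to 5 rows; each row is the pose to reach, as a shift and turn from the pose commanded when the call began, along the tool's axes at that moment; what a row does not reach only later rows make up. A row lasts 1/12 s, in which the tool goes at most 41.7 mm and 7.16 degrees, less where a joint would pass 70% of its speed; a pose out of reach is approached as far as the arm can. A call with a gripper value outside its range is refused whole. "fingers" is the finger opening in mm, from 0 to 91.8, set as the call begins (left out, the last holds). The fingers move at their own pace and stop on an object; the grip force is fixed at half the most. Time passes only in rows, so rows that repeat a pose let the fingers close. It gives the time, the measured TCP pose, the force and the opening at its end, in the units of the state.
- bot.get_obs(): the state, without advancing time (a new reading comes with each control period).
- bot.capture(name): name is "scene" or "side" or "wrist"; returns a dict with "color" (400x640x3 uint8, red, green, blue), "fx", "fy", "cx", "cy" (pixels), "R" (3x3) and "t" (3): a world point X has camera coordinates R X + t. Camera axes: x right, y down, z forward; pixel columns grow to the right and rows downward; lengths in mm; the calibration is good to about 2 mm. A picture is of the moment at which its call begins. There is no depth.
- bot.close_job(): hands the job in, once; it reports no verdict.
Trained networks look in a picture, given as the dict that the camera call returned (one of the last four; its "shot" number tells which), for a name from the list of things; names that differ only in an ending like _2 or _b are one class to them, and where a whole thing is asked for, a point or a joint stands for the part that bears it (a point fixed in the world has none). Each returns a list of dicts, best first, with "p" (0 to 1); they miss things now and then, are a little off and sometimes report something else, mostly with a low value. They report only what shows in the picture. A call takes as long as a camera call.
- bot.boxes_of(query, picture): "rect" ([centre column, centre row, width, height] in pixels, round what is visible of it).
The state is a dict: "time": time; "joint_positions": joint angles; "dq": joint speeds; "tau": joint torques, N m; "tool_pos": TCP position; "tcp_rot": TCP orientation; "contact_force": force on the tool from outside, world axes, zero at the start; "moment": the same for the moment, N m; "grip_width": finger opening in mm.
Only numpy, scipy, OpenCV 4.12 (cv2) and the standard library are available. Lean on these libraries where they do the work, as an engineer would, in place of code of your own. Each camera call takes 0.05 s, during which the arm holds its last target. There are 200 camera calls.

## Working session

There is one attempt and no reset: what is moved stays moved. The work goes in short steps, Python scripts to look and compute and a tool call to move; the robot and the scene stay as the last step left them, time stands still between calls to the robot, and variables do not carry over. Pictures are saved under pics/ and viewed, about 8 in all and at most 12, crops included, and the job is handed in when it is done.

Besides the shell and the picture viewer there is one more tool, called after ">>>" by a JSON object that holds its "name" and its "arguments". step_arm: Moves the arm, as the interface text tells. Its arguments: {"type":"object","properties":{"deltas":{"type":"array"},"fingers":{"type":"number"}},"required":["deltas"]}

```bash
ls; mkdir -p pics
python3 - <<'E'
from plant import bot
import cv2
print(bot.get_obs(), bot.tip_reach)
for n in ["scene","side"]:
    p=bot.capture(n); cv2.imwrite(f"pics/{n}1.png",p["color"][:,:,::-1])
    print(n,p["fx"],p["R"],p["t"])
    for q in ["big_grip","small_grip"]:
        print(q,[(round(d["p"],2),[round(float(x),1) for x in d["rect"]]) for d in bot.boxes_of(q,p)][:4])
E
```

```text
pics
{'time': 0.0, 'joint_positions': array([-1.36595950e+00,  3.42724574e-01,  1.52498523e+00, -3.15916074e-06,
        1.27539988e+00, -1.45996523e-01]), 'dq': array([ 1.76323566e-03,  7.97377195e-04,  9.30939989e-04, -1.24480232e-03,
        6.35741420e-04, -9.91663832e-05]), 'tau': array([ 1.96062079e-03, -4.31241846e+01, -2.44218868e+01,  7.18629034e-02,
        5.58485300e-02, -1.37355751e-04]), 'tool_pos': array([ 180.38092645, -492.66054426,  251.05506765]), 'tcp_rot': array([-3.14009133e+00, -2.17705689e-04,  3.50834112e-01]), 'contact_force': array([ 0.00846556,  0.51825425, -0.23937492]), 'moment': array([ 0.03002787, -0.00920388, -0.04199223]), 'grip_width': 91.56775069259061} 25.0
scene 373.73663160650653 [[-0.40435592  0.91459469 -0.00358425]
 [ 0.77172974  0.33908476 -0.53800997]
 [-0.4908457  -0.22031359 -0.84293085]] [ 228.11992582 -297.88924404 1052.49281042]
big_grip [(0.82, [408.9, 234.8, 14.6, 17.2])]
small_grip [(0.66, [258.0, 167.4, 16.6, 18.1])]
side 393.4250391147081 [[-0.89693222 -0.44200715  0.01192764]
 [-0.30124191  0.59109649 -0.74823676]
 [ 0.32367562 -0.67471077 -0.66332457]] [424.31070653 281.27988245 547.16307019]
big_grip [(0.7, [268.9, 291.0, 16.3, 30.8]), (0.66, [275.7, 297.4, 39.4, 41.9])]
small_grip [(0.7, [372.7, 169.0, 14.2, 22.0])]
```

View pics/scene1.png

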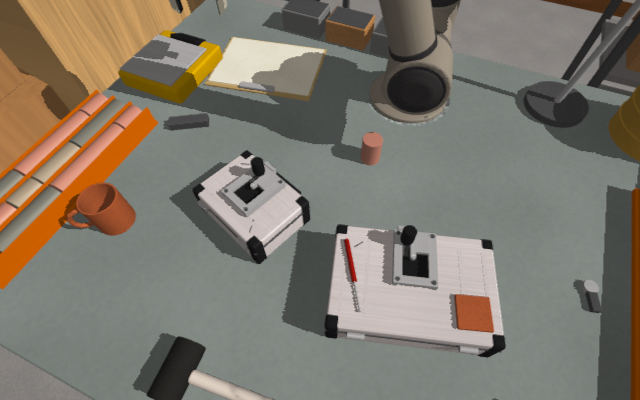

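View pics/side1.png

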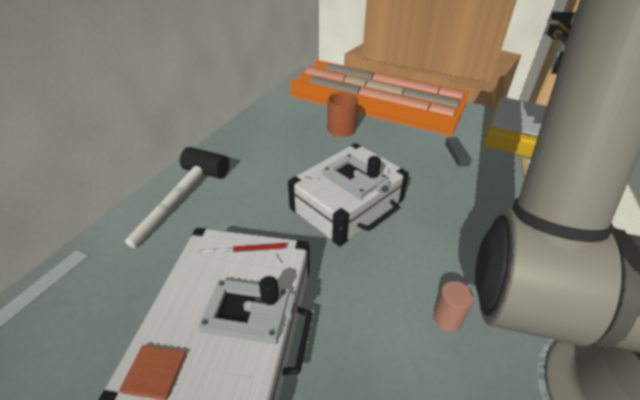

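The scene picture shows the big case at lower right, with its knob at (408,235) and its handle edge facing the robot. The small case's knob is at (258,167). Next I'll work out the world positions.

```bash
cat > h.py <<'E'
import numpy as np
def ray(p,u,v,z):
    d=p["R"].T@np.array([(u-p["cx"])/p["fx"],(v-p["cy"])/p["fy"],1]); c=-p["R"].T@p["t"]
    return c+d*(z-c[2])/d[2]
def proj(p,X):
    x=p["R"]@np.asarray(X,float)+p["t"]; return [p["fx"]*x[0]/x[2]+p["cx"],p["fy"]*x[1]/x[2]+p["cy"]]
E
python3 - <<'E'
from plant import bot
from h import *
import cv2
np.set_printoptions(precision=1,suppress=True)
p=bot.capture("scene")
print("cam",-p["R"].T@p["t"])
print("big",ray(p,408.9,234.8,119),"small",ray(p,258,167.4,119))
for n,c in dict(nl=(337,229),nr=(490,240),fl=(331,325),fr=(500,343)).items(): print(n,ray(p,*c,80))
for n,c in dict(nl=(397,233),nr=(437,234),fl=(393,283),fr=(437,287)).items(): print("plate",n,ray(p,*c,96))
s=bot.capture("side"); print("side big",ray(s,268.9,291,119),"small",ray(s,372.7,169,119))
c=cv2.resize(p["color"][205:305,370:470],None,fx=5,fy=5,interpolation=2)
d=cv2.resize(s["color"][260:360,190:310],None,fx=5,fy=5,interpolation=2)[:500,:600]
cv2.imwrite("pics/crop.png",np.hstack([c[:,:],])[:,:,::-1])
E
```

```text
cam [838.7 124.3 727.7]
big [491.6 132.1 119. ] small [ 467.  -196.7  119. ]
nl [513.8  -0.1  80. ]
nr [417.4 278.6  80. ]
fl [687.5  62.6  80. ]
fr [601.5 329.6  80. ]
plate nl [483.9 110.6  96. ]
plate nr [455.4 180.6  96. ]
plate fl [581. 135.  96.]
plate fr [557.  207.5  96. ]
side big [490.2 134.3 119. ] small [ 462.3 -189.3  119. ]
```

View pics/crop.png

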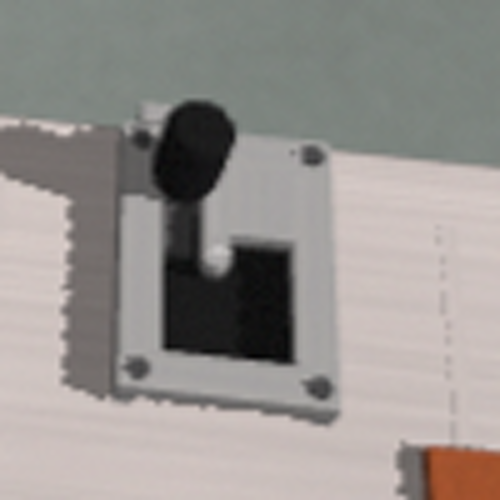

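The crop shows the slot's main lane on the left, under the knob. The cross lane is at the bottom and the notch is on the right of the tongue, which matches y ≈ (-0.32, 0.95). The tool's x axis already lies nearly along the draw direction, so I'll move to a hover.

>>> {"name": "step_arm", "arguments": {"deltas": [[29,-29,0,0,0,0],[58,-58,0,0,0,0],[87,-87,0,0,0,0],[116,-116,0,0,0,0],[145,-145,0,0,0,0]], "fingers": 91}}

```text
time: 0.82
tool_pos: [267.1, -305.3, 251.7]
tcp_rot: [3.141, -0.0, 0.35]
contact_force: [0.8, 1.1, -0.0]
grip_width: 91.1
```

>>> {"name": "step_arm", "arguments": {"deltas": [[29,-29,0,0,0,0],[58,-58,0,0,0,0],[87,-87,0,0,0,0],[116,-116,0,0,0,0],[145,-145,0,0,0,0]]}}

```text
time: 1.23
tool_pos: [353.5, -119.2, 252.1]
tcp_rot: [3.141, -0.001, 0.35]
contact_force: [0.6, -0.6, 0.2]
grip_width: 91.1
```

>>> {"name": "step_arm", "arguments": {"deltas": [[29,-29,0,0,0,0],[58,-58,0,0,0,0],[87,-87,0,0,0,0],[116,-116,0,0,0,0],[145,-145,0,0,0,0]]}}

```text
time: 1.65
tool_pos: [439.9, 67.2, 252.0]
tcp_rot: [3.141, -0.001, 0.351]
contact_force: [1.9, -1.2, -0.3]
grip_width: 90.6
```

>>> {"name": "step_arm", "arguments": {"deltas": [[15,-22,0,0,0,0],[35,-45,0,0,0,0],[35,-45,0,0,0,0]]}}

```text
time: 1.9
tool_pos: [458.0, 123.3, 251.6]
tcp_rot: [-3.14, -0.002, 0.355]
contact_force: [-1.3, -0.8, 0.4]
grip_width: 91.1
```

Run:
```python
from plant import bot
from h import *
import cv2
np.set_printoptions(precision=3,suppress=True)
p=bot.capture("wrist"); cv2.imwrite("pics/w1.png",p["color"][:,:,::-1])
o=bot.get_obs(); print(o["tool_pos"],o["tcp_rot"],o["time"])
print("cam",-p["R"].T@p["t"])
for q in ["big_grip","small_grip"]:
    for d in bot.boxes_of(q,p)[:3]: print(q,d["p"],d["rect"],ray(p,*d["rect"][:2],119))
```

```text
[457.208 121.313 251.449] [-3.141 -0.     0.355] 1.95
cam [533.059 149.38  385.665]
big_grip 0.78 [316.2, 162.4, 27.4, 35.8] [491.652 129.885 119.   ]
```

View pics/w1.png

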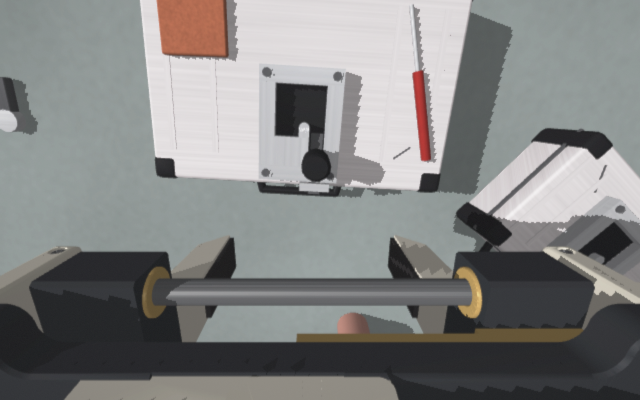

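The wrist picture shows the big latch with its knob at (316,163), plate screws at (267,72), (337,76) and (266,173), and lid near corners at (157,178) and (438,190). The small case is at the right edge. I'll use these to fit the yaw.

Run:
```python
from plant import bot
from h import *
p=bot.capture("wrist"); o=bot.get_obs()
f=lambda a,b,z:(lambda d:np.degrees(np.arctan2(d[1],d[0])))(ray(p,*b,z)-ray(p,*a,z))
print("screws x",f((266,173),(267,72),96),"screws y-90",f((337,76),(267,72),96)-90,"near edge",f((438,190),(157,178),80)-90)
yaw=o["tcp_rot"][2]; print("tool yaw",np.degrees(yaw),o["tool_pos"])
K=np.array([491.6,131.0]); D=K-o["tool_pos"][:2]
c,s=np.cos(yaw),np.sin(yaw); print("tool dx,dy",D@[c,s],D@[s,-c])
```

```text
screws x 16.977314957506188 screws y-90 17.15086380874841 near edge 17.651427647703002
tool yaw 20.08615839449951 [456.52162339 118.60696774 251.58107232]
tool dx,dy 37.20098713589659 0.4078117647731575
```

>>> {"name": "step_arm", "arguments": {"deltas": [[20,0,0,0,0,0.05],[37,0,25,0,0,0.05],[37,0,55,0,0,0.05],[37,0,70,0,0,0.05],[37,0,70,0,0,0.05]]}}

```text
time: 2.52
tool_pos: [489.5, 130.3, 178.5]
tcp_rot: [-3.141, 0.007, 0.299]
contact_force: [-1.1, -0.4, 0.3]
grip_width: 90.8
```

>>> {"name": "step_arm", "arguments": {"deltas": [[0,0,20,0,0,0],[0,0,35,0,0,0],[0,0,45,0,0,0],[0,0,53,0,0,0],[0,0,53,0,0,0]]}}

```text
time: 2.93
tool_pos: [491.2, 131.4, 128.2]
tcp_rot: [-3.141, 0.001, 0.3]
contact_force: [-0.1, 0.7, 0.2]
grip_width: 91.2
```

Run:
```python
from plant import bot
from h import *
import cv2
np.set_printoptions(precision=3,suppress=True)
o=bot.get_obs(); print(o["tool_pos"],o["tcp_rot"],o["contact_force"])
p=bot.capture("wrist"); cv2.imwrite("pics/w2.png",p["color"][:,:,::-1])
print(ray(p,*bot.boxes_of("big_grip",p)[0]["rect"][:2],119) if bot.boxes_of("big_grip",p) else None, proj(p,o["tool_pos"]))
```

```text
[491.232 131.367 128.155] [-3.141  0.001  0.3  ] [-0.069  0.657  0.164]
None [np.float64(308.54443809644886), np.float64(271.93719598002974)]
```

View pics/w2.png

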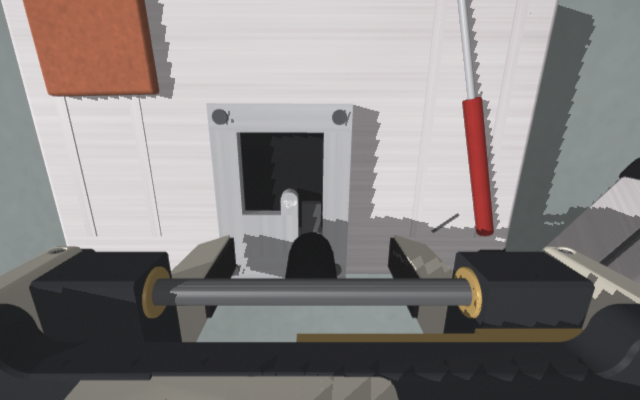

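The knob sits between the jaws at about column 311, and the plate is square to the image. The notch is on the image's left, which is −y of the tool. I'll close the gripper.

>>> {"name": "step_arm", "arguments": {"deltas": [[0,0,0,0,0,0],[0,0,0,0,0,0],[0,0,0,0,0,0],[0,0,0,0,0,0],[0,0,0,0,0,0]], "fingers": 15}}

```text
time: 3.45
tool_pos: [491.7, 132.0, 128.9]
tcp_rot: [3.141, -0.0, 0.301]
contact_force: [-0.6, 1.0, 0.3]
grip_width: 62.2
```

>>> {"name": "step_arm", "arguments": {"deltas": [[0,0,0,0,0,0],[0,0,0,0,0,0],[0,0,0,0,0,0],[0,0,0,0,0,0],[0,0,0,0,0,0]]}}

```text
time: 3.87
tool_pos: [491.6, 132.0, 128.7]
tcp_rot: [3.142, 0.0, 0.301]
contact_force: [-0.4, -0.1, -0.1]
grip_width: 29.2
```

>>> {"name": "step_arm", "arguments": {"deltas": [[0,0,0,0,0,0],[0,0,0,0,0,0],[0,0,0,0,0,0],[0,0,0,0,0,0],[0,0,0,0,0,0]]}}

```text
time: 4.28
tool_pos: [491.6, 132.0, 128.7]
tcp_rot: [3.142, 0.0, 0.301]
contact_force: [-0.1, -0.3, -1.3]
grip_width: 25.0
```

>>> {"name": "step_arm", "arguments": {"deltas": [[5,0,0,0,0,0],[10,0,0,0,0,0],[15,0,0,0,0,0],[20,0,0,0,0,0],[25,0,0,0,0,0]]}}

```text
time: 4.7
tool_pos: [515.5, 139.3, 128.6]
tcp_rot: [3.141, 0.002, 0.301]
contact_force: [-5.1, -3.0, 3.7]
grip_width: 25.0
```

>>> {"name": "step_arm", "arguments": {"deltas": [[7,0,0,0,0,0],[14,0,0,0,0,0],[20,0,0,0,0,0],[26,0,0,0,0,0],[26,0,0,0,0,0]]}}

```text
time: 5.12
tool_pos: [540.6, 147.0, 128.6]
tcp_rot: [3.141, 0.002, 0.301]
contact_force: [-6.9, -2.7, 7.1]
grip_width: 24.9
```

Run:
```python
from plant import bot
from h import *
import cv2
np.set_printoptions(precision=3,suppress=True)
o=bot.get_obs(); print(o["tool_pos"],o["contact_force"],o["grip_width"])
p=bot.capture("wrist"); cv2.imwrite("pics/w3.png",p["color"][:,:,::-1])
```

```text
[540.614 147.046 128.584] [-6.853 -2.664  7.088] 24.937898005005273
```

View pics/w3.png

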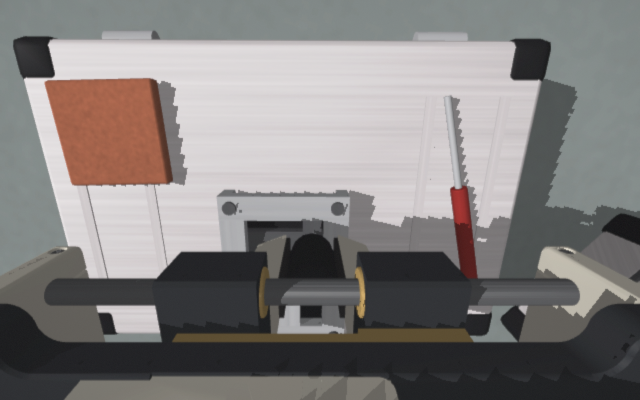

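The knob came with the jaws: the pull is 7.3 N and it has travelled 51 mm. Now I'll shift it sideways.

>>> {"name": "step_arm", "arguments": {"deltas": [[0,-7,0,0,0,0],[0,-14,0,0,0,0],[0,-21,0,0,0,0],[0,-29,0,0,0,0],[0,-29,0,0,0,0]]}}

```text
time: 5.58
tool_pos: [530.7, 175.5, 128.5]
tcp_rot: [3.142, 0.003, 0.302]
contact_force: [-6.4, -3.6, 4.7]
grip_width: 25.1
```

>>> {"name": "step_arm", "arguments": {"deltas": [[-5,0,0,0,0,0],[-10,0,0,0,0,0],[-15,0,0,0,0,0],[-20,0,0,0,0,0],[-20,0,0,0,0,0]]}}

```text
time: 6.0
tool_pos: [511.6, 168.4, 128.6]
tcp_rot: [3.141, 0.002, 0.301]
contact_force: [-5.1, -3.1, 3.0]
grip_width: 25.2
```

No jam: the knob is about 31 mm back in the notch lane. I'll release it and rise.

>>> {"name": "step_arm", "arguments": {"deltas": [[0,0,0,0,0,0],[0,0,0,0,0,0],[0,0,0,0,0,0],[0,0,0,0,0,0],[0,0,0,0,0,0]], "fingers": 85}}

```text
time: 6.42
tool_pos: [513.1, 169.0, 128.7]
tcp_rot: [3.142, -0.001, 0.301]
contact_force: [0.1, 0.2, -1.2]
grip_width: 53.9
```

>>> {"name": "step_arm", "arguments": {"deltas": [[0,0,0,0,0,0],[0,0,0,0,0,0],[0,0,0,0,0,0],[0,0,0,0,0,0],[0,0,0,0,0,0]]}}

```text
time: 6.83
tool_pos: [512.6, 168.8, 128.7]
tcp_rot: [3.141, -0.0, 0.301]
contact_force: [0.5, 0.8, -0.2]
grip_width: 84.0
```

>>> {"name": "step_arm", "arguments": {"deltas": [[0,0,-15,0,0,0],[0,0,-40,0,0,0],[0,0,-70,0,0,0],[-20,0,-100,0,0,0],[-50,0,-120,0,0,0]]}}

```text
time: 7.25
tool_pos: [466.6, 154.3, 251.1]
tcp_rot: [3.141, -0.004, 0.301]
contact_force: [0.7, -0.5, 0.5]
grip_width: 85.0
```

>>> {"name": "step_arm", "arguments": {"deltas": [[0,0,0,0,0,0],[0,0,0,0,0,0],[0,0,0,0,0,0]]}}

```text
time: 7.5
tool_pos: [465.1, 154.1, 248.3]
tcp_rot: [3.142, -0.0, 0.301]
contact_force: [0.3, 0.2, 0.3]
grip_width: 85.1
```

Run:
```python
from plant import bot
from h import *
import cv2
np.set_printoptions(precision=3,suppress=True)
o=bot.get_obs(); print(o["tool_pos"],o["contact_force"],o["time"])
a=np.radians(17.2); X=np.array([np.cos(a),np.sin(a)]);Y=np.array([-X[1],X[0]])
for n in ["wrist","scene","side"]:
    p=bot.capture(n)
    if n=="wrist": cv2.imwrite("pics/w4.png",p["color"][:,:,::-1])
    for q,z in (("big_grip",[491.6,131.5]),("small_grip",[466,-195])):
        for d in bot.boxes_of(q,p)[:1]:
            r=ray(p,*d["rect"][:2],119); D=r[:2]-z; print(n,q,d["p"],d["rect"],r,"drawn",D@X,"side",D@Y)
```

```text
[465.097 154.083 248.338] [0.256 0.184 0.283] 7.5
wrist big_grip 0.97 [317.8, 153.7, 29.2, 33.5] [507.44 159.76 119.  ] drawn 23.488476452075524 side 22.312228107130622
scene big_grip 0.48 [422.1, 248.4, 15.8, 18.7] [508.276 161.726 119.   ] drawn 24.867943311324684 side 23.943525884939888
scene small_grip 0.8 [258.0, 168.4, 16.2, 17.5] [ 469.247 -195.473  119.   ] drawn 2.9622765376771545 side -1.4122010005552108
side big_grip 0.76 [245.9, 302.5, 22.2, 32.2] [507.727 163.531 119.   ] drawn 24.877859348004467 side 25.829321418592052
side small_grip 0.73 [373.1, 166.7, 14.9, 23.0] [ 464.203 -196.449  119.   ] drawn -2.1455243003052855 side -0.8530276847326856
```

View pics/w4.png

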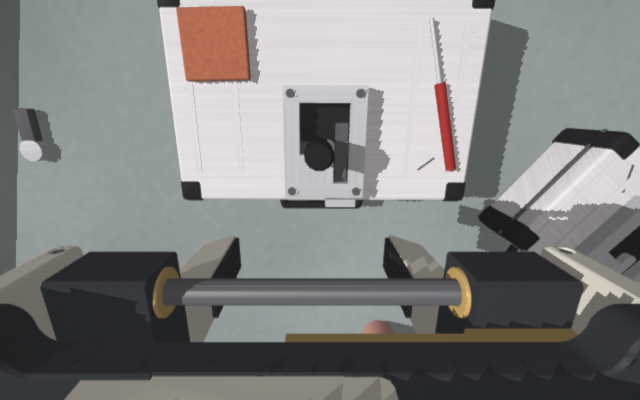

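The wrist picture shows the knob at (318,154), left of the now-empty main lane and resting in the notch. The gripper is clear above it, so I'll hand in.

```bash
python3 -c "
from plant import bot
print(bot.close_job())"
```

```text
the job is handed in; nothing more can be done
None
```

The bigger case is unlocked and the job is handed in, at about 7.7 s on the robot's clock. I gripped its knob, drew it back about 51 mm, shifted it about 29 mm sideways and eased it forward into the holding notch. I then let go and moved the gripper clear.

**Bigger case:** After release, three cameras put the knob 23–25 mm drawn and 22–26 mm sideways, against limits of 20–37 mm and more than 18 mm. That matches the expected rest of about 26 and 23 mm, and the wrist picture shows the knob beside the empty main lane.

**Smaller case:** Its knob reads within about 3 mm of where it started, which is within measurement error. The arm did not touch it.

**Forces:** The wrist force was about zero after release, and the highest reading while drawing was about 10 N. No check failed. The cameras disagreed by up to about 4 mm on the sideways position, which does not change the result. I judged that the knob was still from its position after release and did not measure its speed.

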